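# Slide the battery door onto the multimeter until it clicks

### The job

A fresh battery is in the multimeter that lies face down in the sloped service cradle. Pick up its battery door from the teal mat, enter it tab first into the rails at the lower end of the meter's back and slide it up, without forcing it, until its orange tab clicks past the ledge and the door is fully home; then let go. Leave the other things on the bench where they are.

Things in the scene. Friction and masses are not known exactly. Their poses are not given: they have to be found in the camera images.
- meter: Multimeter 190 x 92 mm, yellow holster, dark back, clamped face down in a fixed cradle sloping 27 deg, up towards the robot's left. Origin: centre of its underside on the deck; +x along it UP the slope, y across, +z square to the slope, out of its back. Low end at x=-95 mm. Battery bay: flat floor at z=30 mm from x=-95 (open end) to the end stop at x=-30. Nothing near it rises above z=42 mm.
- rail_mouth (a point): On the bay floor, centre line, where the rail lips begin (x=-70 mm, z=30 mm in the meter's frame, same axes). Side walls 68.4 mm apart, flaring to about 74 at the low end. Light-grey lips 2 mm thick overhang to 29.8 mm from the centre line, undersides 7 mm over the floor, tops 9; their lead-ins, 12 mm further down the slope, rise to 8.5 mm (underside) and 10.6 mm (top). Below that the floor is open to above.
- ledge_top (a point): Middle of the yellow ledge's narrow flat top, 21 mm wide, in the central 27 mm slot beyond the end stop (x=-15.8 mm, 3.5 mm over the bay floor; meter's axes). A 38 deg ramp leads up it from x=-20.9 to -16.4 mm, then flat to x=-15.3, then an upright drop, behind which the tab's barb must fall.
- home (a point): Fixed point on the meter where door_grip is when the door is fully home against the end stop: (-61, 0, 44) mm in the meter's frame, same axes. The clicked door can play back about 1 mm. No part of the meter or cradle is higher than 165 mm over the bench.
- door_grip (a point): Loose dark-grey battery door, 45 g, right way up on the mat. Point: centre of its hump, 14 mm over its underside; x along the slide to the tab end, y across, z up. Plate 62 (x) x 66 (y) x 6 mm; hump 44 x 36 (y) mm, 6 to 22 mm over the underside: hold it across y, fingertips 11.5 mm or more over the underside to clear the lips. Slippery: unclicked it slides back down the slope.
- door_tab (a joint): Bend (rad) of the door's flexible orange tab: 20 mm wide, reaching 50 mm ahead of the grip point; barb under its tip 48 mm ahead, its bottom flush with the door's underside. 0 relaxed, + lifted: about 0.06 on the ledge, near 0 again once dropped behind it. Pushing over the ledge takes 12 to 24 N, drops at the click, then rises hard at the end stop just beyond.
- mat: Fixed teal silicone mat 200 x 165 x 3 mm, its origin the centre of the underside on the bench; the door and the flat battery lie on it. Bench instruments up to 275 mm high stand only along the far edge and the sides, 0.55 m or more off the middle line.
- old_battery: The flat 9 V block battery, red and grey, 49 x 27 x 18 mm, lying on the mat; origin the centre of its underside; leave it alone.
- screwdriver: Screwdriver lying on the bench in the gap between mat and cradle, along the robot's x, about 30 mm thick; leave it alone.
- solder_reel: Blue reel, 54 mm across, 42 mm high, standing at the back; origin the centre of its underside; leave it alone.
- drawer_bin: Clear plastic small-parts drawer 135 x 60 x 45 mm, to the right; origin the centre of its underside; leave it alone.
- cleaner: White bottle, 52 mm across, 130 mm high, to the left; origin the centre of its underside; leave it alone.
- flux_tin: Brass tin, 60 mm across, 28 mm high, to the left; origin the centre of its underside; leave it alone.
- fuse_box: Cream and red fuse box 72 x 45 x 22 mm, at the back right; origin the centre of its underside; leave it alone.
Not all that is in view belongs to the job. Several things look just like the part that bears door_grip: the one meant starts farthest to the robot's right.

How it is judged:
By the outcome, as a careful person would: the job done as asked, in the order asked, and still so for the second after the job is handed in, with the robot touching nothing.
It also fails if it takes over 51 s, if anything falls off the work surface, if the arm or the gripper's body presses on something with over 40 N, if the wrist force passes 120 N, or if a joint passes its speed limit or range.

### The arm

A 7-joint arm with a two-finger parallel gripper is mounted at the origin on the work surface. World frame = base frame: x ahead of the robot, y to its left, z up, the work surface at z = 0. Lengths are in m, angles in degrees, forces in N, time in s.
With the tool pointing down it reaches from about 0.425 to 0.875 m from the base axis. Payload 4.7 kg.
Tool frame: the origin (TCP) lies between the finger pads; the fingertips stand 17 mm ahead of it and the grasp point (between the pads) lies 2 mm behind it; z points along the fingers, y is the line along which they close (so a half turn about z gives the same grasp; the last joint's range is limited). The gripper opens to 87 mm and grips with 3 to 60 N. Pads are 19 mm wide; open, the fingers measure 117 mm over their backs; the gripper's body (75 mm by 190 mm) begins 51 mm behind the grasp point.
Start: joints at [71.969, 18.392, -4.016, 83.108, 1.295, 78.541, -3.26], TCP at [0.21, -0.615, 0.24] pointing down, gripper open.
Joint ranges: [-163.93, 163.93], [-17.29, 119.83], [-79.2, 71.16], [3.27, 140.29], [-89.18, 269.18], [5.43, 117.66], [-154.24, 154.24]. Speed limits (degrees/s): [147.25, 147.25, 180, 180, 180, 180, 180].

### API

Orientations are given as [roll, pitch, yaw] about the fixed x, y, z axes, in that order (R = Rz(yaw) Ry(pitch) Rx(roll)).
In Python, from cell import env, cams gives the robot as it stands.
- The arm moves only by the shell command python3 -m pendant 'ROWS' [FORCE]. ROWS is JSON, a list of rows, each an object of numbers: "tx", "ty", "tz": the shift along the tool's x, y, z each as a share of 0.05 m, from -1 to 1; "spin": the turn about the tool's z as a share of 4 degrees, from -1 to 1; "claw": the closure, from 0 (fully open) to 1 (shut). A call has 1 to 10 rows; each row shifts and turns the commanded pose from where the row before left it, along the tool's axes as they then stand; what a row does not reach is not made up. A row lasts 1/8 s, in which the tool goes at most 62.5 mm and 10.7 degrees, less where a joint would pass 70% of its speed; a pose out of reach is approached as far as the arm can. A call with a number of a shift or a turn outside -1 to 1 is refused whole. A call with a gripper value outside its range is refused whole. The fingers move at their own pace and stop on an object; FORCE is the grip in N (left out, the last holds). Time passes only in rows, so rows that do not move let the fingers close. It gives the time, the measured TCP pose, the force, the opening and the grip force at its end, in the units of the state.
- env.get_obs(): the state, without advancing time (a new reading comes with each control period).
- cams.read_camera(name): name is "side" or "top" or "wrist"; returns the picture (400x640x3 uint8, red, green, blue); there is no depth.
- cams.camera_info(name): a dict with "fx", "fy", "cx", "cy" (pixels), "rvec" (rotation vector, rad) and "tvec" (3), from world to camera coordinates, as OpenCV has them. Camera axes: x right, y down, z forward; pixel columns grow to the right and rows downward; lengths in m; the calibration is good to about 2 mm. The wrist camera is an equidistant fisheye: a pixel r from the principal point sees the ray r / f radians off the axis. A picture is of the moment at which its call begins: read the wrist's pose just before it. camera_info takes no time and is no camera call; for the wrist camera it gives the pose at the moment of the call.
- env.sign_off(): hands the job in; it is judged then, once.
The state is a dict: "time_s": time; "qpos": joint angles; "joint_velocities": joint speeds; "effort": joint torques, N m; "tool_pos": TCP position; "tool_rot": TCP orientation; "force": force on the tool from outside, world axes, zero at the start; "wrist_torque": the same for the moment, N m; "grip_width": finger opening in m; "grasp_force": force on a finger pad.
Only numpy, scipy, OpenCV 4.12 (cv2) and the standard library are available. Lean on these libraries where they do the work, as an engineer would, in place of code of your own. Each camera call takes 0.05 s, during which the arm holds its last target. There are 200 camera calls.

## Working session

There is one attempt and no reset: what is moved stays moved. The work goes in short steps, Python scripts to look and compute and a shell command to move; the robot and the scene stay as the last step left them, time stands still between calls to the robot, and variables do not carry over. Pictures are saved under pics/ and viewed, at most 10 in all, crops included, and the job is handed in when it is done.

```bash
mkdir -p pics; ls
cat > h.py <<'E'
import numpy as np,cv2
from cell import env,cams
from scipy.spatial.transform import Rotation as R
def shot(n,f):
    i=cams.camera_info(n); im=cams.read_camera(n); cv2.imwrite('pics/'+f+'.png',im[:,:,::-1]); np.save('pics/'+f,im); np.save('pics/'+f+'_i',i,allow_pickle=True); return im,i
def load(f): return np.load('pics/'+f+'.npy'),np.load('pics/'+f+'_i.npy',allow_pickle=True).item()
def ray(i,u,v,fish=False):
    M=R.from_rotvec(np.ravel(i['rvec'])).as_matrix(); t=np.ravel(i['tvec'])
    x=(u-i['cx'])/i['fx']; y=(v-i['cy'])/i['fy']
    if fish:
        r=np.hypot(x,y); s=np.sin(r)/max(r,1e-9); d=np.array([x*s,y*s,np.cos(r)])
    else: d=np.array([x,y,1.])
    d=M.T@d; return -M.T@t,d/np.linalg.norm(d)
def onz(i,u,v,z,fish=False):
    c,d=ray(i,u,v,fish); return c+d*(z-c[2])/d[2]
def proj(i,p,fish=False):
    M=R.from_rotvec(np.ravel(i['rvec'])).as_matrix(); q=M@np.array(p)+np.ravel(i['tvec'])
    if fish:
        r=np.hypot(q[0],q[1]); th=np.arctan2(r,q[2]); k=th/max(r,1e-9); return i['cx']+i['fx']*q[0]*k,i['cy']+i['fy']*q[1]*k
    return i['cx']+i['fx']*q[0]/q[2],i['cy']+i['fy']*q[1]/q[2]
E
python3 - <<'E'
from h import *
for n in('top','side'):
    im,i=shot(n,n+'0'); c,d=ray(i,320,200); print(n,i['fx'],c,d)
print(env.get_obs())
E
```

```text
pics
top 457.5019554613183 [0.212263   0.01887138 1.67628783] [ 0.15364288  0.01235672 -0.98804918]
side 399.3332404035643 [0.18220173 0.86962277 0.73220881] [ 0.28753617 -0.76170504 -0.58062758]
{'time_s': 0.1, 'qpos': array([71.97007548, 18.43443217, -4.01648888, 83.16888745,  1.29513079,
       78.53974326, -3.26208737]), 'joint_velocities': array([-0.06340929, -0.07070528, -0.05446194, -0.08921439, -0.06029666,
        0.0669326 ,  0.04424853]), 'effort': array([-1.41527529e-03, -4.92570519e+01, -4.06736713e-01, -3.13398814e+01,
       -6.42099534e-02,  3.95196257e-02,  3.50332959e-05]), 'tool_pos': array([ 0.20969151, -0.61475374,  0.23856674]), 'tool_rot': array([-1.79902181e+02,  5.28335826e-03,  1.88383924e+01]), 'force': array([ 0.02799478, -0.53617233,  0.90131822]), 'wrist_torque': array([ 0.01544507, -0.05912058,  0.02758757]), 'grasp_force': 0.0, 'grip_width': 0.08690330556483747}
```

View pics/top0.png

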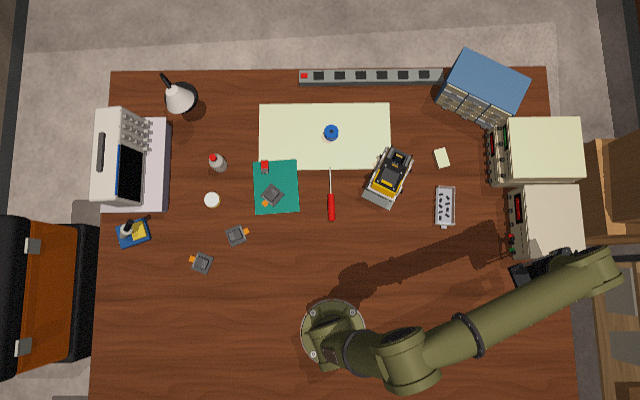

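View pics/side0.png

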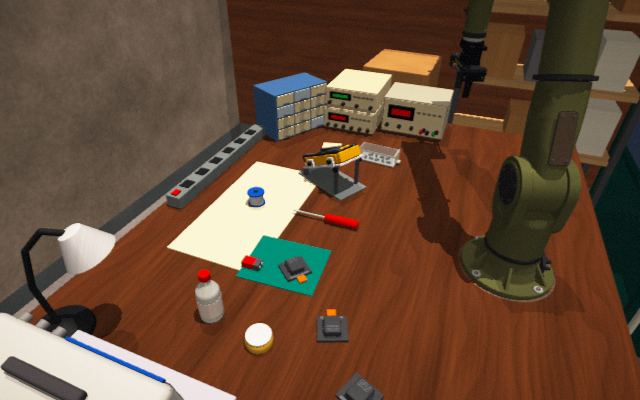

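The top view shows three door look-alikes at (272,195) on the mat, (236,235) and (201,263). The one at (272,195) is farthest to the robot's right and is the only one on the mat, so it is the one meant. I'll confirm that in an enlarged crop. The meter is at about (388,177).

Run:
```python
from h import *
im,i=load('top0')
c=cv2.resize(im[140:220,240:420],None,fx=4.4,fy=4.4,interpolation=cv2.INTER_CUBIC)
j,_=load('side0')
d=cv2.resize(j[130:290,230:400],None,fx=1.6,fy=1.6,interpolation=cv2.INTER_CUBIC)
out=np.zeros((c.shape[0]+d.shape[0]-20,792,3),np.uint8); out[:c.shape[0],:c.shape[1]]=c
out=out[:c.shape[0]]
cv2.imwrite('pics/c1.png',out[:,:,::-1])
hsv=cv2.cvtColor(im,cv2.COLOR_RGB2HSV)
m=(cv2.inRange(hsv,(5,150,120),(18,255,255)))
m[:185]=0;m[215:]=0;m[:,:250]=0;m[:,300:]=0
ys,xs=np.nonzero(m);print('tab',len(xs),xs.mean(),ys.mean(),onz(i,xs.mean(),ys.mean(),.007))
print('hump',onz(i,272,195,.025))
for p in[(370,200),(388,177),(272,195),(254,214),(299,160)]: print(p,onz(i,*p,0.003))
```

```text
tab 100 262.8 203.5 [0.46186339 0.250667   0.007     ]
hump [0.49010378 0.21481604 0.025     ]
(370, 200) [ 0.46976084 -0.14528799  0.003     ]
(388, 177) [ 0.55566782 -0.21516081  0.003     ]
(272, 195) [0.49380543 0.2174266  0.003     ]
(254, 214) [0.42387979 0.28324274 0.003     ]
(299, 160) [0.62560025 0.11680456 0.003     ]
```

View pics/c1.png

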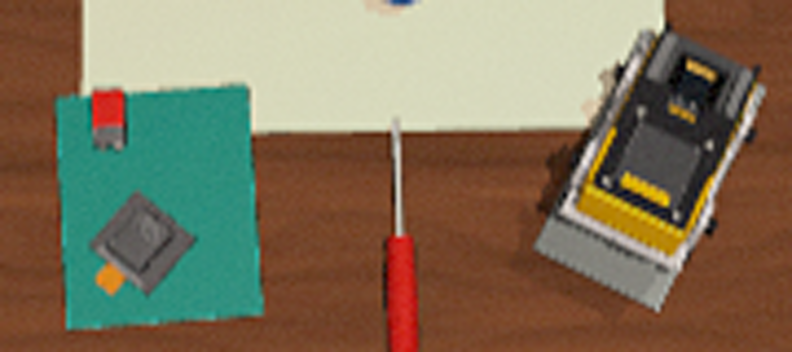

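The crop confirms it. The door on the mat, at crop (140,240), has its orange tab at lower left (110,280). The meter's bay is at its far-right (low) end, and the upslope direction points towards the robot and to its left. I'll spin and raise the tool first.

```bash
python3 -m pendant '[{"tz":-0.2,"spin":-1},{"tz":-0.2,"spin":-1},{"tz":-0.2,"spin":-1},{"tz":-0.2,"spin":-1},{"tz":-0.2,"spin":-1},{"tz":-0.2,"spin":-1},{"tz":-0.2,"spin":-1},{"tz":-0.2,"spin":-1},{"spin":-1},{"spin":-1}]'
python3 -m pendant '[{"spin":-1},{"spin":-1},{"spin":-1},{"spin":-1},{"spin":-1},{"spin":-1},{"spin":-1},{"spin":-1},{"spin":-1},{"spin":-1}]'
python3 -m pendant '[{"spin":-1},{"spin":-1},{"spin":-1},{"spin":-1},{"spin":-1},{"spin":-1},{"spin":-1},{}]'
python3 - <<'E'
from h import *
o=env.get_obs(); T=R.from_euler('xyz',o['tool_rot'],degrees=True).as_matrix()
print(o['qpos'],(T.T@(np.array([.5,-.2,.28])-o['tool_pos'])/.05).round(2))
E
```

```text
[71.97007548 18.43443217 -4.01648888 83.16888745  1.29513079 78.53974326
 -3.26208737] [ 8.17 -5.98 -0.82]invalid input at $[0]: expected keys tx, ty, tz, spin, claw
invalid input at $[0]: expected keys tx, ty, tz, spin, claw
invalid input at $[0]: expected keys tx, ty, tz, spin, claw
```

```bash
python3 -m pendant '[{"tx":0,"ty":0,"tz":-0.2,"spin":-1,"claw":0},{"tx":0,"ty":0,"tz":-0.2,"spin":-1,"claw":0},{"tx":0,"ty":0,"tz":-0.2,"spin":-1,"claw":0},{"tx":0,"ty":0,"tz":-0.2,"spin":-1,"claw":0},{"tx":0,"ty":0,"tz":-0.2,"spin":-1,"claw":0},{"tx":0,"ty":0,"tz":-0.2,"spin":-1,"claw":0},{"tx":0,"ty":0,"tz":0,"spin":-1,"claw":0},{"tx":0,"ty":0,"tz":0,"spin":-1,"claw":0},{"tx":0,"ty":0,"tz":0,"spin":-1,"claw":0},{"tx":0,"ty":0,"tz":0,"spin":-1,"claw":0}]'
python3 -m pendant '[{"tx":0,"ty":0,"tz":0,"spin":-1,"claw":0},{"tx":0,"ty":0,"tz":0,"spin":-1,"claw":0},{"tx":0,"ty":0,"tz":0,"spin":-1,"claw":0},{"tx":0,"ty":0,"tz":0,"spin":-1,"claw":0},{"tx":0,"ty":0,"tz":0,"spin":-1,"claw":0},{"tx":0,"ty":0,"tz":0,"spin":-1,"claw":0},{"tx":0,"ty":0,"tz":0,"spin":-1,"claw":0},{"tx":0,"ty":0,"tz":0,"spin":-1,"claw":0},{"tx":0,"ty":0,"tz":0,"spin":-1,"claw":0},{"tx":0,"ty":0,"tz":0,"spin":-1,"claw":0}]'
python3 -m pendant '[{"tx":0,"ty":0,"tz":0,"spin":-1,"claw":0},{"tx":0,"ty":0,"tz":0,"spin":-1,"claw":0},{"tx":0,"ty":0,"tz":0,"spin":-1,"claw":0},{"tx":0,"ty":0,"tz":0,"spin":-1,"claw":0},{"tx":0,"ty":0,"tz":0,"spin":-1,"claw":0},{"tx":0,"ty":0,"tz":0,"spin":-1,"claw":0},{"tx":0,"ty":0,"tz":0,"spin":-1,"claw":0},{"tx":0,"ty":0,"tz":0,"spin":0,"claw":0}]'
python3 - <<'E'
from h import *
o=env.get_obs(); T=R.from_euler('xyz',o['tool_rot'],degrees=True).as_matrix()
print(o['qpos'],(T.T@(np.array([.5,-.2,.28])-o['tool_pos'])/.05).round(2))
E
```

```text
time_s: 1.35
tool_pos: [0.2097, -0.615, 0.2989]
tool_rot: [-179.9, -0.0, 59.0]
force: [-0.1, 0.3, 0.6]
grip_width: 0.0868
grasp_force: 0.0
time_s: 2.6
tool_pos: [0.2098, -0.6149, 0.2989]
tool_rot: [-180.0, -0.1, 99.0]
force: [-0.3, 0.3, -0.2]
grip_width: 0.0868
grasp_force: 0.0
time_s: 3.6
tool_pos: [0.2097, -0.615, 0.299]
tool_rot: [180.0, -0.0, 126.8]
force: [0.6, -0.2, 0.7]
grip_width: 0.087
grasp_force: 0.0
[ 82.14997266  18.21345058 -17.42164793  77.30542703   5.38103042
  85.33630251 101.90192401] [3.17 9.62 0.39]
```

```bash
python3 -m pendant '[{"tx":0.32,"ty":0.96,"tz":0,"spin":0,"claw":0},{"tx":0.32,"ty":0.96,"tz":0,"spin":0,"claw":0},{"tx":0.32,"ty":0.96,"tz":0,"spin":0,"claw":0},{"tx":0.32,"ty":0.96,"tz":0,"spin":0,"claw":0},{"tx":0.32,"ty":0.96,"tz":0,"spin":0,"claw":0},{"tx":0.32,"ty":0.96,"tz":0,"spin":0,"claw":0},{"tx":0.32,"ty":0.96,"tz":0,"spin":0,"claw":0},{"tx":0.32,"ty":0.96,"tz":0,"spin":0,"claw":0},{"tx":0.32,"ty":0.96,"tz":0,"spin":0,"claw":0},{"tx":0,"ty":0,"tz":0,"spin":0,"claw":0}]'
python3 - <<'E'
from h import *
im,i=shot('wrist','w1'); c,d=ray(i,320,200); print(i['fx'],i['cx'],i['cy'],c,d)
E
```

```text
time_s: 4.85
tool_pos: [0.4717, -0.2359, 0.2998]
tool_rot: [179.9, -0.0, 127.3]
force: [0.0, 0.5, -0.4]
grip_width: 0.0868
grasp_force: 0.0
309.70691628693146 320.26569430267125 200.01431127533152 [ 0.4266517  -0.17927296  0.44549294] [ 0.16012259 -0.20976338 -0.96455175]
```

View pics/w1.png

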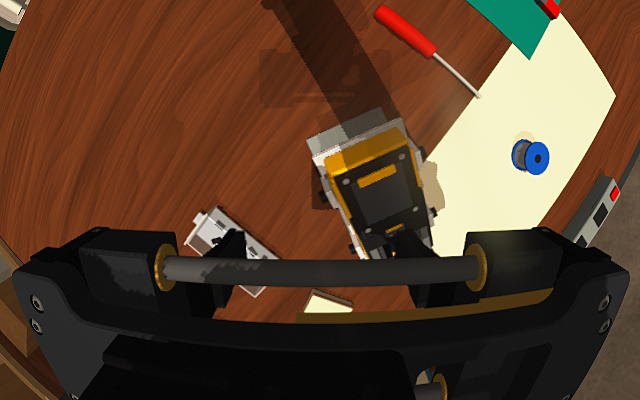

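The wrist view shows the meter at (375,180) with the high end nearest (310-400,130) and the bay hidden behind the bar at about (400,250). I'll back off along tool -x to uncover it.

```bash
python3 -m pendant '[{"tx":-0.8,"ty":0.3,"tz":0,"spin":0,"claw":0},{"tx":-0.8,"ty":0.3,"tz":0,"spin":0,"claw":0},{"tx":-0.8,"ty":0.3,"tz":0,"spin":0,"claw":0},{"tx":-0.5,"ty":0.2,"tz":0,"spin":0,"claw":0},{"tx":0,"ty":0,"tz":0,"spin":0,"claw":0}]'
python3 - <<'E'
from h import *
im,i=shot('wrist','w2'); 
p=(.53,-.2,.1); u,v=map(int,proj(i,p,True)); print(u,v)
u=min(max(u,100),540);v=min(max(v,75),300)
np.save('pics/off',[u-100,v-75])
cv2.imwrite('pics/w2c.png',cv2.resize(im[v-75:v+75,u-100:u+100],None,fx=4,fy=4,interpolation=cv2.INTER_CUBIC)[:,:,::-1])
E
```

```text
time_s: 5.52
tool_pos: [0.5999, -0.3265, 0.2974]
tool_rot: [-179.9, -0.1, 126.6]
force: [-0.7, -0.0, 0.1]
grip_width: 0.0872
grasp_force: 0.0
339 54
```

View pics/w2c.png

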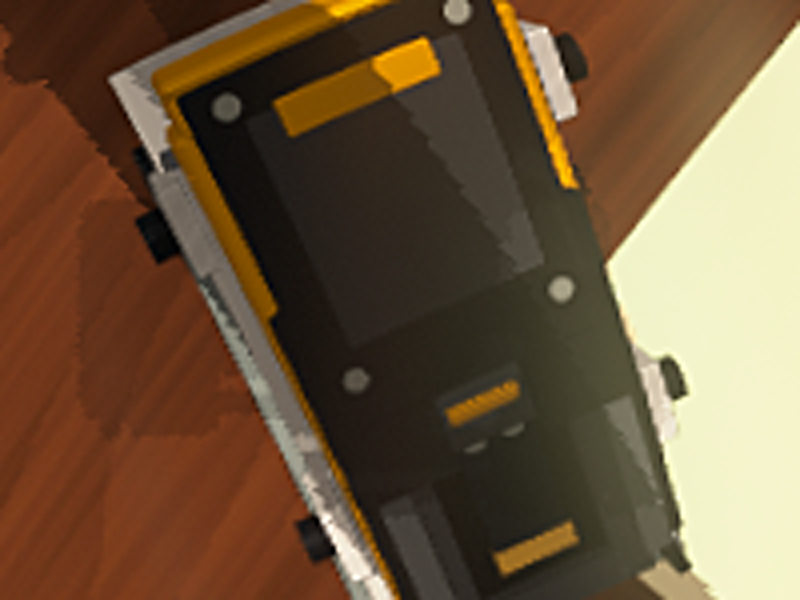

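The crop shows the bay at the lower right. The ledge is the striped yellow bar at crop (482,402), a centre-line label is at (357,87), the rails run from (400,520) to (630,430), and the battery label is at (537,548). I'll triangulate the ledge and the label from w1 and w2.

```bash
cat >> h.py <<'E'
def tri(rs):
    A=np.zeros((3,3));b=np.zeros(3)
    for c,d in rs: P=np.eye(3)-np.outer(d,d);A+=P;b+=P@c
    p=np.linalg.solve(A,b); return p,[np.linalg.norm((np.eye(3)-np.outer(d,d))@(p-c)) for c,d in rs]
E
python3 - <<'E'
from h import *
off=np.load('pics/off.npy'); print(off)
for f in('w1','w2'):
    im,i=load(f); hsv=cv2.cvtColor(im,cv2.COLOR_RGB2HSV)
    m=cv2.inRange(hsv,(10,110,70),(30,255,255)); n,l,s,c=cv2.connectedComponentsWithStats(m)
    for k in range(1,n):
        if s[k,4]>12 and 300<c[k][0]<450 and 0<c[k][1]<245: print(f,s[k],c[k].round(1))
_,i=load('w2');print([ray(i,*(off+np.array(q)/4-.4),True)[1].round(3) for q in[(482,402)]], off+np.array([482,402])/4-.4, off+np.array([357,87])/4-.4)
E
```

```text
[239   0]
w1 [ 333    0  178   91 5546] [442.5  34.6]
w1 [359  23   9   5  24] [362.7  25.1]
w1 [383  38   7   7  22] [386.5  40.9]
w1 [396  40   8   5  16] [400.1  42.2]
w1 [ 369   44  107  119 5500] [424.4  97. ]
w1 [342  65  17  21 142] [350.6  76.6]
w1 [331  92  19   5  57] [339.7  93.9]
w1 [ 323  127  100  133 2366] [365.5 161.3]
w1 [357 163  40  26 416] [376.5 175.5]
w1 [386 224  17   9  61] [393.8 228. ]
w2 [ 277    0   68  161 1000] [303.5  46.5]
w2 [ 362    0   81   66 2473] [399.4  22. ]
w2 [307   9  43  25 448] [328.3  21. ]
w2 [350  95  19  12 107] [359.3 100.4]
w2 [362 130  22  14 133] [372.8 136.6]
w2 [ 376  144   61   57 1715] [406.8 172.1]
w2 [326 166   9  12  21] [330.1 171. ]
[array([ 0.062,  0.12 , -0.991])] [359.1 100.1] [327.85  21.35]
```

Run:
```python
from h import *
_,a=load('w1');_,b=load('w2')
L,e1=tri([ray(a,376.5,175.5,True),ray(b,328.3,21.0,True)])
G,e2=tri([ray(a,393.8,228,True),ray(b,359.3,100.4,True)])
d=L-G; print(L,e1,G,e2,np.linalg.norm(d),'yaw',np.degrees(np.arctan2(d[1],d[0])),'slope',np.degrees(np.arctan2(d[2],np.hypot(*d[:2]))))
_,t=load('top0'); print(proj(t,L),proj(t,G))
# rotate/ledge long-axis yaw in w2
im,_=load('w2'); hsv=cv2.cvtColor(im,cv2.COLOR_RGB2HSV); m=cv2.inRange(hsv,(10,110,70),(30,255,255))
for box in[(307,9,43,25),(350,95,19,12)]:
    x,y,w,h=box; s=np.zeros_like(m); s[y:y+h,x:x+w]=m[y:y+h,x:x+w]
    print(cv2.minAreaRect(np.argwhere(s)[:,::-1].astype(np.float32)))
```

```text
[ 0.50479396 -0.18970471  0.15079513] [np.float64(0.0004969221008010302), np.float64(0.0004969221008010841)] [ 0.57777112 -0.22820197  0.0977751 ] [np.float64(0.0003828382172862222), np.float64(0.0003828382172861445)] 0.09807562461462613 yaw 152.1872449337029 slope 32.724736420984215
(np.float64(386.81549593609014), np.float64(182.94441585689742)) (np.float64(394.9920527381699), np.float64(165.38946692247646))
((328.0, 21.0), (42.0, 24.0), 0.0)
((359.6000061035156, 100.20000457763672), (5.366562843322754, 19.677398681640625), 63.43495178222656)
```

Slope and distance agree: the label at z≈42 and the ledge at z≈33 over 98 mm imply 27° + 5°. The meter's upslope yaw is about 152°. Next I'll move to view the door.

```bash
python3 -m pendant '[{"tx":0.8,"ty":0.47,"tz":0,"spin":0,"claw":0},{"tx":0.8,"ty":0.47,"tz":0,"spin":0,"claw":0},{"tx":0.8,"ty":0.47,"tz":0,"spin":0,"claw":0},{"tx":0.8,"ty":0.47,"tz":0.1,"spin":0,"claw":0},{"tx":0.8,"ty":0.47,"tz":0.2,"spin":0,"claw":0},{"tx":0.8,"ty":0.47,"tz":0.3,"spin":0,"claw":0},{"tx":0.8,"ty":0.47,"tz":0.3,"spin":0,"claw":0},{"tx":0.8,"ty":0.47,"tz":0.3,"spin":0,"claw":0},{"tx":0.8,"ty":0.47,"tz":0.3,"spin":0,"claw":0},{"tx":0,"ty":0,"tz":0,"spin":0,"claw":0}]'
python3 - <<'E'
from h import *
im,i=shot('wrist','w3')
u,v=proj(i,(.49,.215,.015),True); print(u,v)
u=int(min(max(u,100),540));v=int(min(max(v,75),325)); np.save('pics/off3',[u-100,v-75])
cv2.imwrite('pics/w3c.png',cv2.resize(im[v-75:v+75,u-100:u+100],None,fx=4,fy=4,interpolation=cv2.INTER_CUBIC)[:,:,::-1]);print(u-100,v-75)
hsv=cv2.cvtColor(im,cv2.COLOR_RGB2HSV); m=cv2.inRange(hsv,(5,150,100),(20,255,255)); n,l,s,c=cv2.connectedComponentsWithStats(m)
for k in range(1,n):
    if s[k,4]>40: print(s[k],c[k], onz(i,*c[k],.008,True))
E
```

```text
time_s: 6.82
tool_pos: [0.5508, 0.095, 0.2239]
tool_rot: [-179.9, -0.0, 127.2]
force: [-0.3, -0.0, 0.4]
grip_width: 0.087
grasp_force: 0.0
343.4291651592589 65.77081471644192
243 0
[ 73   0  26  37 483] [83.04140787 11.32712215] [0.11348259 0.09038463 0.008     ]
[   81     0   227   123 15420] [186.28897536  50.50544747] [0.31944965 0.124558   0.008     ]
[ 366    0  102   59 3282] [415.05819622  20.36380256] [0.52065418 0.31895587 0.008     ]
[  428     0   212   248 25111] [544.46784278 118.05184979] [0.74243809 0.35670456 0.008     ]
[606  15  34  46 906] [626.15783664  39.03642384] [0.81512902 0.63116274 0.008     ]
[329  27  20  18 270] [338.38518519  35.57037037] [0.46279173 0.24218623 0.008     ]
[    0    87   277   278 22865] [ 86.49162475 202.20489832] [ 0.28557776 -0.1445639   0.008     ]
[272 124  22  12  77] [282.42857143 129.88311688] [0.47901553 0.11350026 0.008     ]
[ 228  186   95   60 1777] [277.33708497 214.83398987] [0.53461474 0.02555744 0.008     ]
[477 246  10  41 144] [482.70138889 262.06944444] [0.80791376 0.14092556 0.008     ]
[273 249  22  10  92] [282.83695652 255.19565217] [ 0.57160652 -0.01542919  0.008     ]
[155 254   7  35  68] [156.5        271.63235294] [ 0.43967169 -0.16028166  0.008     ]
[230 285  13  16  93] [235.34408602 291.5483871 ] [ 0.5511518  -0.10508822  0.008     ]
[234 287  38  34 557] [249.75044883 301.65709156] [ 0.57619632 -0.10615666  0.008     ]
[417 366  19  17  93] [425.05376344 372.91397849] [ 0.8961026  -0.06365531  0.008     ]
```

View pics/w3c.png

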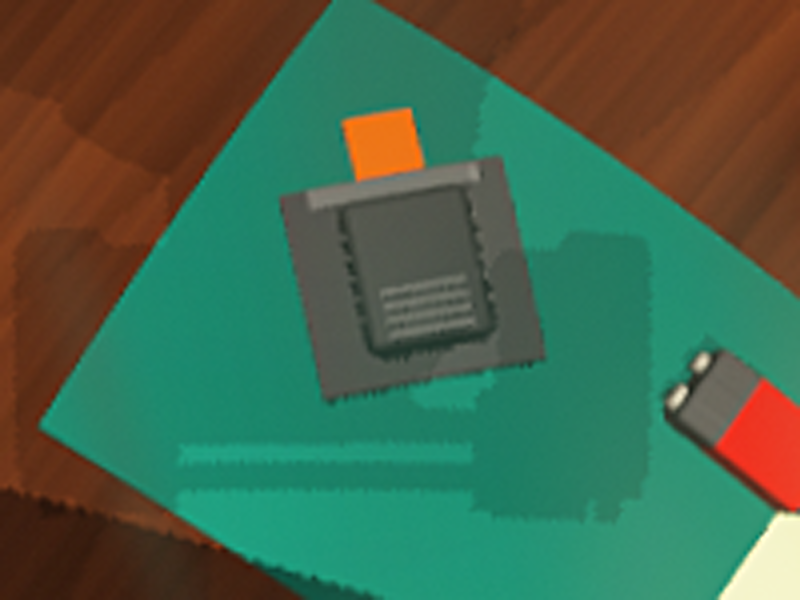

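The crop shows the plate corners at (280,197), (500,157), (546,360) and (326,403), with the tab at (384,144).

Run:
```python
from h import *
_,i=load('w3');off=np.load('pics/off3.npy')
P=[onz(i,*(off+(np.array(q)+.5)/4-.5),z,True) for q,z in[((280,197),.009),((500,157),.009),((546,360),.008),((326,403),.008)]]
P=np.array(P);print(P.round(4)); print('sides',[np.linalg.norm(P[k]-P[k-1]).round(4) for k in range(4)])
c=P.mean(0); dx=(P[0]+P[1]-P[2]-P[3])[:2]; dy=(P[0]+P[3]-P[1]-P[2])[:2]
print(c,np.degrees(np.arctan2(dx[1],dx[0])),np.degrees(np.arctan2(dy[1],dy[0]))-90)
t=onz(i,338.385,35.57,.008,True); print('tab',t,t[:2]-c[:2],np.degrees(np.arctan2(*(t-c)[1::-1])))
```

```text
[[0.4494 0.2108 0.009 ]
 [0.4917 0.2602 0.009 ]
 [0.5393 0.2199 0.008 ]
 [0.497  0.17   0.008 ]]
sides [np.float64(0.0627), np.float64(0.0651), np.float64(0.0624), np.float64(0.0654)]
[0.49433215 0.21523172 0.0085    ] 139.57988991265717 -220.39966065786257
tab [0.46279128 0.24218647 0.008     ] [-0.03154087  0.02695475] 139.48288197526196
```

```bash
python3 -m pendant '[{"tx":0.65,"ty":0.14,"tz":0.2,"spin":-0.8,"claw":0},{"tx":0.65,"ty":0.14,"tz":0.5,"spin":-0.8,"claw":0},{"tx":0.65,"ty":0.14,"tz":0.5,"spin":-0.8,"claw":0},{"tx":0.65,"ty":0.14,"tz":0.5,"spin":-0.75,"claw":0},{"tx":0,"ty":0,"tz":0.5,"spin":0,"claw":0},{"tx":0,"ty":0,"tz":0.3,"spin":0,"claw":0},{"tx":0,"ty":0,"tz":0,"spin":0,"claw":0.2}]'
python3 - <<'E'
from h import *
o=env.get_obs(); T=R.from_euler('xyz',o['tool_rot'],degrees=True).as_matrix()
print(o['tool_pos'],o['tool_rot'],(T.T@(np.array([.4943,.2152,.036])-o['tool_pos'])/.05).round(3))
E
```

```text
time_s: 7.75
tool_pos: [0.4879, 0.2052, 0.0987]
tool_rot: [-179.9, -0.0, 139.4]
force: [0.7, 0.2, 0.4]
grip_width: 0.0824
grasp_force: 0.0
[0.48793505 0.20520039 0.09873323] [-1.79894012e+02 -3.86787524e-02  1.39358959e+02] [0.033 0.237 1.254]
```

```bash
python3 -m pendant '[{"tx":0.03,"ty":0.24,"tz":0.4,"spin":-0.05,"claw":0.2},{"tx":0,"ty":0,"tz":0.5,"spin":0,"claw":0.3},{"tx":0,"ty":0,"tz":0.35,"spin":0,"claw":0.3},{"tx":0,"ty":0,"tz":0,"spin":0,"claw":0.3},{"tx":0,"ty":0,"tz":0,"spin":0,"claw":1},{"tx":0,"ty":0,"tz":0,"spin":0,"claw":1},{"tx":0,"ty":0,"tz":0,"spin":0,"claw":1},{"tx":0,"ty":0,"tz":0,"spin":0,"claw":1}]' 8
```

```text
time_s: 8.75
tool_pos: [0.4954, 0.2166, 0.0376]
tool_rot: [180.0, 0.0, 139.6]
force: [0.1, 0.0, 3.2]
grip_width: 0.0359
grasp_force: 8.0
```

```bash
python3 -m pendant '[{"tx":0,"ty":0,"tz":-0.4,"spin":0,"claw":1},{"tx":0,"ty":0,"tz":-0.8,"spin":0,"claw":1},{"tx":0,"ty":0,"tz":-0.9,"spin":-0.5,"claw":1},{"tx":0,"ty":0,"tz":-0.9,"spin":-0.8,"claw":1},{"tx":0,"ty":0,"tz":-0.9,"spin":-0.8,"claw":1},{"tx":0,"ty":0,"tz":-0.4,"spin":-0.8,"claw":1},{"tx":0,"ty":0,"tz":0,"spin":-0.25,"claw":1},{"tx":0,"ty":0,"tz":0,"spin":0,"claw":1}]'
cat >> h.py <<'E'
c27,s27=np.cos(np.radians(27)),np.sin(np.radians(27))
def frame(psi):
    c,s=np.cos(np.radians(psi)),np.sin(np.radians(psi))
    return np.array([[c27*c,-s,-s27*c],[c27*s,c,-s27*s],[s27,0,c27]])
def meter(G,psi,gx=-17.5,gz=32.5):
    F=frame(psi); return F,np.array(G)-F@np.array([gx,0,gz])/1000
def tcp_for(F,O,xg,lift=0,up=.015): return O+F@np.array([xg,0,49+lift])/1000+np.array([0,0,up])
def go(t):
    o=env.get_obs(); T=R.from_euler('xyz',o['tool_rot'],degrees=True).as_matrix()
    print('at',o['tool_pos'].round(4),'yaw',o['tool_rot'][2].round(2),'shares',(T.T@(np.array(t)-o['tool_pos'])/.05).round(3))
E
python3 - <<'E'
from h import *
F,O=meter([.5778,-.2282,.0978],152.2); t=tcp_for(F,O,-120); print(t); t[2]+=.09; go(t)
E
```

```text
time_s: 9.75
tool_pos: [0.4944, 0.2163, 0.2513]
tool_rot: [-179.9, -0.0, 152.2]
force: [0.8, 0.5, -1.0]
grip_width: 0.036
grasp_force: 8.0
[ 0.66521342 -0.27428787  0.08096758]
at [0.4944 0.2163 0.2513] yaw 152.21 shares [-7.597 -7.085  1.611]
```

```bash
python3 -m pendant '[{"tx":-0.4,"ty":-0.37,"tz":0,"spin":0,"claw":1},{"tx":-0.72,"ty":-0.67,"tz":0,"spin":0,"claw":1},{"tx":-0.72,"ty":-0.67,"tz":0,"spin":0,"claw":1},{"tx":-0.72,"ty":-0.67,"tz":0,"spin":0,"claw":1},{"tx":-0.72,"ty":-0.67,"tz":0,"spin":0,"claw":1},{"tx":-0.72,"ty":-0.67,"tz":0,"spin":0,"claw":1},{"tx":-0.72,"ty":-0.67,"tz":0,"spin":0,"claw":1},{"tx":-0.72,"ty":-0.67,"tz":0,"spin":0,"claw":1},{"tx":-0.72,"ty":-0.67,"tz":0,"spin":0,"claw":1},{"tx":-0.72,"ty":-0.67,"tz":0,"spin":0,"claw":1}]'
python3 -m pendant '[{"tx":-0.4,"ty":-0.37,"tz":0.5,"spin":0,"claw":1},{"tx":-0.3,"ty":-0.28,"tz":0.6,"spin":0,"claw":1},{"tx":0,"ty":0,"tz":0.5,"spin":0,"claw":1},{"tx":0,"ty":0,"tz":0,"spin":0,"claw":1}]'
python3 - <<'E'
from h import *
F,O=meter([.5778,-.2282,.0978],152.2); t=tcp_for(F,O,-120); t[2]+=.09; go(t)
im,i=shot('wrist','w4')
u,v=proj(i,O+F@[-.03,0,.03],True); print(u,v)
u=int(min(max(u,100),540));v=int(min(max(v,75),325)); np.save('pics/off4',[u-100,v-75])
cv2.imwrite('pics/w4c.png',cv2.resize(im[v-75:v+75,u-100:u+100],None,fx=4,fy=4,interpolation=cv2.INTER_CUBIC)[:,:,::-1]);print(u-100,v-75)
hsv=cv2.cvtColor(im,cv2.COLOR_RGB2HSV); m=cv2.inRange(hsv,(10,110,70),(30,255,255)); n,l,s,c=cv2.connectedComponentsWithStats(m)
for k in range(1,n):
    if s[k,4]>30 and 250<c[k][0]<400: print(s[k],c[k].round(1))
E
```

```text
time_s: 11.0
tool_pos: [0.65, -0.228, 0.25]
tool_rot: [-180.0, -0.2, 152.2]
force: [0.6, -0.8, -0.2]
grip_width: 0.0357
grasp_force: 8.0
time_s: 11.5
tool_pos: [0.6639, -0.2713, 0.1674]
tool_rot: [-180.0, -0.4, 152.2]
force: [-0.4, 0.3, 0.5]
grip_width: 0.0356
grasp_force: 8.0
at [ 0.6639 -0.2713  0.1674] yaw 152.23 shares [-0.05  -0.041 -0.071]
319.3781560779759 99.70939033736633
219 24
[305  82  31   8 248] [320.   85.5]
[304 144  33  10 271] [319.8 148.5]
[391 247  14  50 284] [399.7 271.2]
[ 199  275  320   48 5567] [360.2 306.5]
```

View pics/w4c.png

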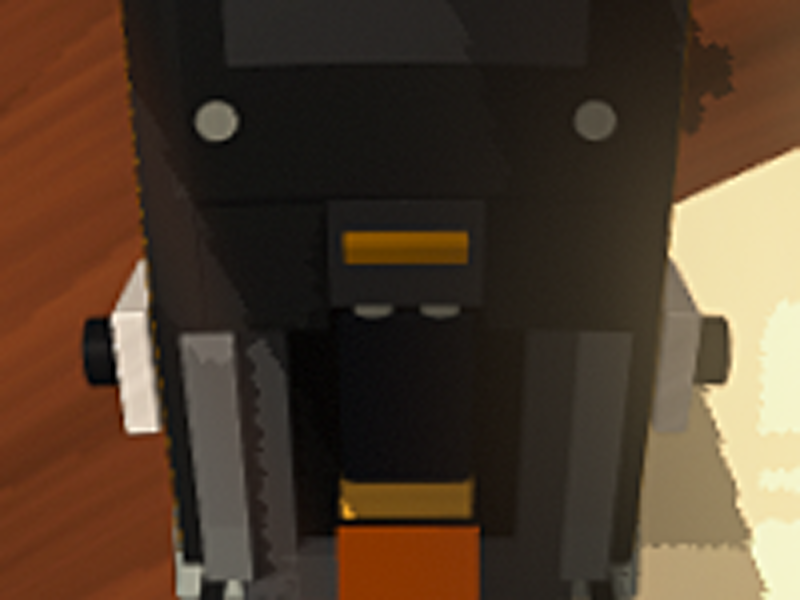

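The door is well aligned with the bay. The ledge centre is at crop (405,248), the lips are symmetric about 405, and the tab is centred at 409. I'll re-triangulate with this closer view.

Run:
```python
from h import *
a,b,c=[load(f)[1] for f in('w1','w2','w4')]
rb=ray(b,359.3,100.4,True); rc=ray(c,320.0,85.5,True); ra=ray(a,393.8,228,True)
for rs in([rb,rc],[ra,rb,rc],[ra,rc]): print(tri(rs))
off=np.load('pics/off4.npy'); f=lambda q:ray(c,*(off+(np.array(q)+.5)/4-.5),True)
F,O=meter([.5778,-.2282,.0978],152.2); n=F[:,2]
def onplane(r,z): # meter-frame hit at height z
    k=((O+n*z/1000-r[0])@n)/(r[1]@n); return (F.T@(r[0]+k*r[1]-O)*1000).round(1)
for q,z in[((405,248),32.7),((180,335),39),((235,335),39),((575,335),39),((630,335),39),((405,328),30),((205,578),39.8),((605,578),39.8),((216,122),41),((595,121),41)]: print(q,onplane(f(q),z))
o=env.get_obs(); r=f((409,560)); p=o['tool_pos']; k=(p[2]-.032-r[0][2])/r[1][2]; h=r[0]+k*r[1]; print('tab in meter frame',F.T@(h-O)*1000,'tcp',F.T@(p-O)*1000, 'top tab edge',)
```

```text
(array([ 0.57819673, -0.22778827,  0.09563871]), [np.float64(0.00017210681930573927), np.float64(0.0001721068193058039)])
(array([ 0.57811748, -0.22814165,  0.09690208]), [np.float64(0.0005289729805669077), np.float64(0.0003649629617383667), np.float64(0.0003032717214131729)])
(array([ 0.5782232 , -0.22833902,  0.0964725 ]), [np.float64(0.00037254994600474726), np.float64(0.00037254994600480245)])
(405, 248) [-18.1  -0.4  32.7]
(180, 335) [-31.2  38.8  39. ]
(235, 335) [-31.6  29.1  39. ]
(575, 335) [-31.5 -29.8  39. ]
(630, 335) [-31.1 -39.5  39. ]
(405, 328) [-34.7  -0.4  30. ]
(205, 578) [-83.4  39.   39.8]
(605, 578) [-83.2 -39.7  39.8]
(216, 122) [ 7.7 29.5 41. ]
(595, 121) [  7.9 -30.3  41. ]
tab in meter frame [-43.46049925  -1.07177645  90.72049016] tcp [-71.47785665  -2.72633759 140.91048638] top tab edge
```

```bash
cat >> h.py <<'E'
F,O=meter([.5781,-.2281,.0968],152.2); O=O+F@np.array([-.0006,-.0004,0])
E
python3 - <<'E'
from h import *
t=tcp_for(F,O,-122); print(t,F[:,0]); go(t); print('home',tcp_for(F,O,-61))
o=env.get_obs(); print('tcp y',(F.T@(o['tool_pos']-O))[1]*1000)
_,c=load('w4'); off=np.load('pics/off4.npy'); r=ray(c,*(off+(np.array([409,527])+.5)/4-.5),True)
k=(o['tool_pos'][2]-.031-r[0][2])/r[1][2]; print('tip ahead',(R.from_euler('xyz',o['tool_rot'],degrees=True).as_matrix().T@(r[0]+k*r[1]-o['tool_pos']))*1000)
E
```

```text
[ 0.66774921 -0.27491447  0.07878721] [-0.78816742  0.41555354  0.4539905 ]
at [ 0.6652 -0.2712  0.1699] yaw 152.26 shares [-0.088 -0.042  1.822]
home [ 0.619671   -0.24956571  0.10648063]
tcp y -2.0979635013899505
tip ahead [52.49563483 -1.60632785 31.22064628]
```

```bash
python3 -m pendant '[{"tx":-0.13,"ty":-0.01,"tz":0.4,"spin":0,"claw":1},{"tx":0,"ty":0,"tz":0.4,"spin":0,"claw":1},{"tx":0,"ty":0,"tz":0.3,"spin":0,"claw":1},{"tx":0,"ty":0,"tz":0,"spin":0,"claw":1}]' 5
python3 -m pendant '[{"tx":0,"ty":0,"tz":0.12,"spin":0,"claw":1},{"tx":0,"ty":0,"tz":0.12,"spin":0,"claw":1},{"tx":0,"ty":0,"tz":0,"spin":0,"claw":1}]'
python3 -m pendant '[{"tx":0,"ty":0,"tz":0.12,"spin":0,"claw":1},{"tx":0,"ty":0,"tz":0.12,"spin":0,"claw":1},{"tx":0,"ty":0,"tz":0,"spin":0,"claw":1}]'
python3 - <<'E'
from h import *
go(tcp_for(F,O,-124.2))
im,i=shot('side','s1'); u,v=map(int,proj(i,O+F@[-.09,0,.04])); print(u,v)
a=cv2.resize(im[v-50:v+50,u-65:u+65],None,fx=4,fy=4,interpolation=cv2.INTER_CUBIC)
cv2.imwrite('pics/s1c.png',a[:,:,::-1])
E
```

```text
time_s: 12.05
tool_pos: [0.6705, -0.2751, 0.1148]
tool_rot: [-180.0, -0.2, 152.3]
force: [1.3, 0.1, -0.9]
grip_width: 0.0361
grasp_force: 5.0
time_s: 12.42
tool_pos: [0.6714, -0.2754, 0.1047]
tool_rot: [-180.0, -0.0, 152.2]
force: [-1.1, 0.7, -1.1]
grip_width: 0.0364
grasp_force: 5.0
time_s: 12.8
tool_pos: [0.6713, -0.2753, 0.0923]
tool_rot: [-180.0, -0.1, 152.2]
force: [-1.0, -0.6, 0.0]
grip_width: 0.036
grasp_force: 5.0
at [ 0.6713 -0.2753  0.0923] yaw 152.24 shares [ 0.027 -0.025  0.29 ]
312 151
```

View pics/s1c.png

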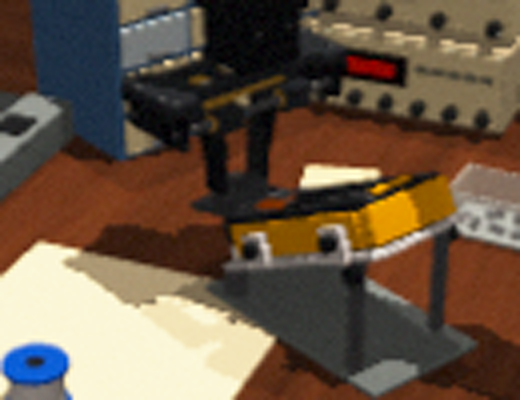

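The side view shows the door at (240,205), still roughly flat, with the orange tab at (272,205) over the meter's low end. I'll keep lowering so the floor tilts it.

```bash
python3 -m pendant '[{"tx":0.02,"ty":0,"tz":0.08,"spin":0,"claw":1},{"tx":0,"ty":0,"tz":0.08,"spin":0,"claw":1},{"tx":0,"ty":0,"tz":0,"spin":0,"claw":1}]'
python3 -m pendant '[{"tx":0,"ty":0,"tz":0.06,"spin":0,"claw":1},{"tx":0,"ty":0,"tz":0.03,"spin":0,"claw":1},{"tx":0,"ty":0,"tz":0,"spin":0,"claw":1}]'
python3 - <<'E'
from h import *
go(tcp_for(F,O,-124.2))
im,i=shot('wrist','w5')
u,v=proj(i,O+F@[-.07,0,.03],True)
u=int(min(max(u,100),540));v=int(min(max(v,75),325)); np.save('pics/off5',[u-100,v-75]); print(u,v)
cv2.imwrite('pics/w5c.png',cv2.resize(im[v-75:v+75,u-100:u+100],None,fx=4,fy=4,interpolation=cv2.INTER_CUBIC)[:,:,::-1])
E
```

```text
time_s: 13.22
tool_pos: [0.6705, -0.2749, 0.0845]
tool_rot: [-180.0, -0.0, 152.2]
force: [0.1, 0.4, 0.4]
grip_width: 0.0357
grasp_force: 5.0
time_s: 13.6
tool_pos: [0.6708, -0.2749, 0.0805]
tool_rot: [-180.0, 0.0, 152.2]
force: [-0.7, 0.0, -1.1]
grip_width: 0.0361
grasp_force: 5.0
at [ 0.6708 -0.2749  0.0805] yaw 152.24 shares [ 0.015 -0.028  0.053]
320 147
```

View pics/w5c.png

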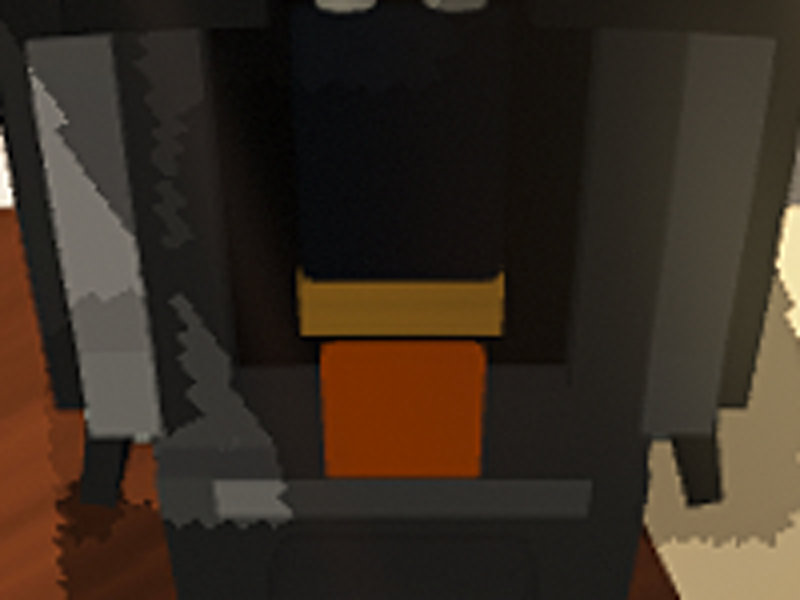

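The view shows the tab at (322-487, 342-477), the plate's front edge at row ~480-520, and the lips' lead-in ends at row 435. I'll estimate the door's pitch from this.

Run:
```python
from h import *
_,c=load('w5');off=np.load('pics/off5.npy');f=lambda q:ray(c,*(off+(np.array(q)+.5)/4-.5),True)
o=env.get_obs();T=R.from_euler('xyz',o['tool_rot'],degrees=True).as_matrix()
pts=[]
for a,b,w in[((322,345),(487,345),20),((327,475),(482,475),20),((214,500),(591,500),50)]:
    r1,r2=f(a),f(b); ang=np.arccos(r1[1]@r2[1]); k=w/2000/np.tan(ang/2); p=r1[0]+k*(r1[1]+r2[1])/np.linalg.norm(r1[1]+r2[1]); pts.append(p); print('tool',(T.T@(p-o['tool_pos'])*1000).round(1),'meter',(F.T@(p-O)*1000).round(1))
# tip predicted for flat vs 27deg pitch, door rotating about pad centre (15 mm below TCP)
for q in(0,10,20,27):
    s,cc=np.sin(np.radians(q)),np.cos(np.radians(q)); res=[]
    for dx,dz in((50,-15),(32,-13)):
        x=dx*cc-dz*s; z=dx*s+dz*cc; p=o['tool_pos']+T@np.array([x,0,15-z])/1000
        u,v=proj(c,p,True); res.append(((u+.5-off[0])*4-.5,(v+.5-off[1])*4-.5))
    print(q,np.round(res,0))
```

```text
tool [53.3 -1.   3.5] meter [-70.9  -0.3  37.8]
tool [35.6 -1.   9.6] meter [-89.5  -0.4  40.4]
tool [31.6 -1.2 12.1] meter [-94.2  -0.1  40. ]
0 [[411. 343.]
 [411. 469.]]
10 [[412. 338.]
 [411. 466.]]
20 [[412. 345.]
 [412. 471.]]
27 [[413. 358.]
 [412. 479.]]
```

The tip is now about 25 mm higher relative to the TCP than when flat, so the door has pitched by about 20-27° as wanted and sits roughly 3 mm over the floor. I'll seat it and watch the force.

```bash
python3 -m pendant '[{"tx":0,"ty":0,"tz":0.04,"spin":0,"claw":1},{"tx":0,"ty":0,"tz":0,"spin":0,"claw":1}]'
python3 -m pendant '[{"tx":0,"ty":0,"tz":0.03,"spin":0,"claw":1},{"tx":0,"ty":0,"tz":0,"spin":0,"claw":1}]'
python3 - <<'E'
from h import *
fs=[]
o=env.get_obs(); go(tcp_for(F,O,-124.2)); print(o['force'],o['wrist_torque'])
E
```

```text
time_s: 13.9
tool_pos: [0.6709, -0.275, 0.0785]
tool_rot: [-180.0, 0.0, 152.2]
force: [0.3, -1.1, -0.0]
grip_width: 0.0357
grasp_force: 5.0
time_s: 14.15
tool_pos: [0.6708, -0.275, 0.077]
tool_rot: [-180.0, 0.0, 152.2]
force: [0.7, 0.1, -0.3]
grip_width: 0.0357
grasp_force: 5.0
at [ 0.6708 -0.275   0.077 ] yaw 152.24 shares [ 0.016 -0.028 -0.016]
[ 0.67039349  0.12805637 -0.31012688] [ 0.01451043 -0.26737128 -0.01486518]
```

```bash
python3 -m pendant '[{"tx":0,"ty":0,"tz":0.03,"spin":0,"claw":1},{"tx":0.07,"ty":0,"tz":-0.036,"spin":0,"claw":1},{"tx":0.07,"ty":0,"tz":-0.036,"spin":0,"claw":1},{"tx":0,"ty":0,"tz":0,"spin":0,"claw":1}]'
python3 -m pendant '[{"tx":0.07,"ty":0,"tz":-0.036,"spin":0,"claw":1},{"tx":0.07,"ty":0,"tz":-0.036,"spin":0,"claw":1},{"tx":0,"ty":0,"tz":0,"spin":0,"claw":1}]'
python3 - <<'E'
from h import *
o=env.get_obs(); go(tcp_for(F,O,-108)); print(o['force'],o['wrist_torque'])
im,i=shot('wrist','w6')
u,v=proj(i,O+F@[-.075,0,.03],True)
u=int(min(max(u,100),540));v=int(min(max(v,75),325)); np.save('pics/off6',[u-100,v-75]); print(u,v)
cv2.imwrite('pics/w6c.png',cv2.resize(im[v-75:v+75,u-100:u+100],None,fx=4,fy=4,interpolation=cv2.INTER_CUBIC)[:,:,::-1])
E
```

```text
time_s: 14.65
tool_pos: [0.6646, -0.2715, 0.0797]
tool_rot: [-180.0, 0.0, 152.2]
force: [-0.1, 0.4, 0.7]
grip_width: 0.0358
grasp_force: 5.0
time_s: 15.02
tool_pos: [0.6586, -0.2686, 0.0835]
tool_rot: [-180.0, 0.1, 152.2]
force: [1.8, -1.5, 2.9]
grip_width: 0.0361
grasp_force: 5.0
at [ 0.6586 -0.2686  0.0835] yaw 152.23 shares [ 0.03  -0.026 -0.033]
[ 1.75394552 -1.53722347  2.93581532] [-0.23858702 -0.65281705  0.00114639]
320 180
```

View pics/w6c.png

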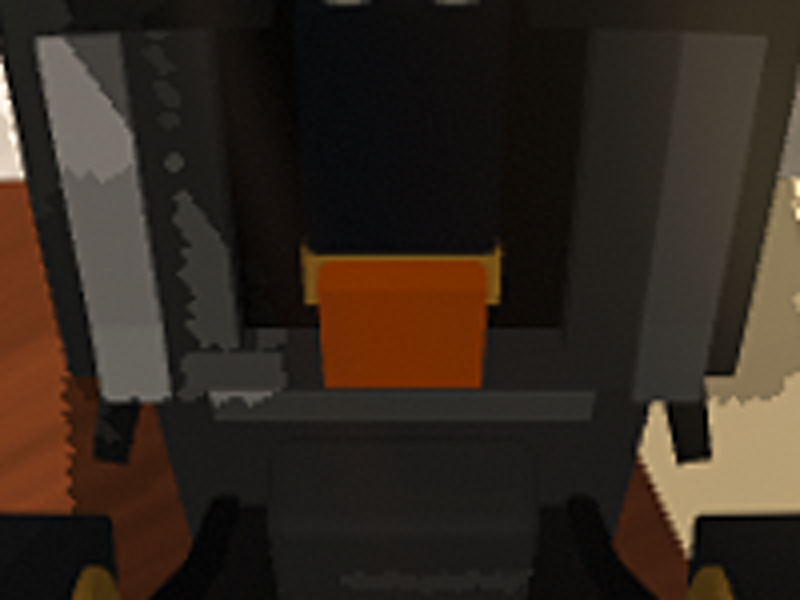

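This view shows the plate's front edge at row ~390, right at the lead-in ends at row ~400, with the tab centred between the lips. The force is about 3.6 N along the slope normal, so the door rests on the floor. I'll measure its attitude numerically from the tab mask before going on.

```bash
cat >> h.py <<'E'
def tabfit(f):
    im,c=load(f); hsv=cv2.cvtColor(im,cv2.COLOR_RGB2HSV); m=cv2.inRange(hsv,(3,170,60),(13,255,255)); m[:,:290]=0;m[:,350:]=0; m[260:]=0
    n,l,s,ce=cv2.connectedComponentsWithStats(m); k=1+np.argmax(s[1:,4]); m=(l==k)
    rows=np.nonzero(m.sum(1)>20)[0]; g=im[:,:,0].astype(float)-im[:,:,2]; P=[]
    for v in rows[1:-1]:
        a=g[v,290:350]; h=a.max()/2; x=np.nonzero(a>h)[0]; i0,i1=x[0],x[-1]
        L=290+i0-(a[i0]-h)/(a[i0]-a[i0-1]); Rr=290+i1+(a[i1]-h)/(a[i1]-a[i1+1])
        r1,r2=ray(c,L,v,True),ray(c,Rr,v,True); ang=np.arccos(r1[1]@r2[1]); k=.01/np.tan(ang/2)
        d=r1[1]+r2[1]; P.append(F.T@(r1[0]+k*d/np.linalg.norm(d)-O)*1000)
    P=np.array(P); q=np.polyfit(P[:,0],P[:,2],1); print(f,'rows',rows[0],rows[-1],'tab x',P[0,0].round(1),P[-1,0].round(1),'y',P[:,1].mean().round(2),'z@tip,base',np.polyval(q,P[[0,-1],0]).round(1),'pitch rel floor',np.degrees(np.arctan(q[0])).round(1))
E
python3 - <<'E'
from h import *
tabfit('w5');tabfit('w6')
# right lip lead-in region brightness rows around plate corner (crop col 600-720,row 370-420)
im,_=load('w6');off=np.load('pics/off6.npy')
for v in range(int(off[1]+88),int(off[1]+112),2): print(v,im[v,off[0]+148:off[0]+180].mean(1).astype(int), im[v,off[0]+30:off[0]+56].mean(1).astype(int))
E
```

```text
w5 rows 157 191 tab x -73.5 -90.2 y -0.09 z@tip,base [38.4 38.7] pitch rel floor -0.9
w6 rows 170 201 tab x -48.3 -78.8 y 0.0 z@tip,base [57.6 38. ] pitch rel floor 32.8
193 [29 28 29 30 29 29 28 29 30 28 30 38 51 49 49 50 49 49 51 50 51 51 51 53
 52 53 53 53 56 34 27 29] [ 97  96  98  98  97  99  98  98  98 100  95  69  21  25  26  23  35  45
  45  46  45  45  45  45  43  44]
195 [29 28 28 30 28 29 28 29 29 29 33 43 49 50 49 49 50 50 51 50 51 50 52 51
 52 52 53 53 49 28 28 29] [97 97 98 96 97 98 98 98 98 99 97 80 20 25 25 44 53 50 51 50 49 49 50 50
 49 50]
197 [28 28 27 29 29 29 29 29 29 30 35 45 50 50 49 49 49 49 50 51 50 49 51 52
 51 52 52 53 36 26 25 25] [ 97  98  97  98  98  98  97  98  99  98 101  92  21  23  23  46  52  50
  50  50  49  48  49  50  50  49]
199 [29 29 28 28 29 28 29 29 29 30 37 48 49 49 50 49 49 49 50 50 50 49 51 51
 50 51 51 52 84 95 98 97] [ 98  97  98  98  97  98  98  97  97  98 101  96  54  25  25  22  38  51
  51  50  49  49  49  49  49  49]
201 [ 29  28  27  29  28  29  29  27  29  31  38  47  49  48  49  51  49  50
  50  49  50  51  48  51  51  52  49  4
[... 963 characters left out ...]
33 22 24 27 24 25 24 24 25 24 25 24 25 23 33
 46 46]
211 [ 26  27  28  26  26  26  26  26  27  27  26  21  38 105 157 155 153 158
 141  53   6  17  21  21  21  21  21  17   4 126 150 152] [12 13 10 17 31 40 37 38 38 34 27 23 24 24 25 25 26 24 23 26 24 25 26 23
 25 25]
213 [ 25  26  25  26  26  25  26  26  26  27  23  20  65 170 156 153 151 154
 153 127   0  15  19  19  21  21  19  19   7  99 148 154] [13 12  9 25 40 37 37 37 39 38 33 22 24 25 25 23 23 23 26 24 25 25 24 24
 25 24]
215 [ 26  26  26  26  26  26  25  26  27  24  20  44 101 162 154 151 152 153
 157 153  28  14  16  19  19  19  20  18  10  71 147 155] [13 10  9 24 40 39 39 38 37 38 34 29 24 25 23 25 25 24 25 24 25 24 25 25
 25 24]
```

```bash
sed -i 's/rows=np.nonzero(m.sum(1)>20)\[0\]/rows=np.nonzero(m.sum(1)>20)[0]; rows=rows[rows>=rmin]/; s/def tabfit(f):/def tabfit(f,rmin=0):/' h.py
python3 - <<'E'
from h import *
tabfit('w5',168);tabfit('w6',183)
o=env.get_obs();print(F.T@o['force'],(F.T@(o['tool_pos']-np.array([0,0,.015])-O)*1000))
E
```

```text
w5 rows 168 191 tab x -76.2 -90.2 y -0.09 z@tip,base [38.4 38.7] pitch rel floor -1.5
w6 rows 183 201 tab x -66.2 -78.8 y 0.0 z@tip,base [43.8 40.6] pitch rel floor 14.2
[-0.37682381 -0.15509182  3.41308786] [-110.05531028   -1.28887479   48.14880178]
```

Run:
```python
from h import *
for r in(185,187,189): tabfit('w6',r)
tabfit('w5',172);tabfit('w5',176)
for f,row in(('w5',195),('w6',0)):
    pass
```

```text
w6 rows 185 201 tab x -67.3 -78.8 y 0.01 z@tip,base [43.7 40.5] pitch rel floor 15.2
w6 rows 187 201 tab x -69.1 -78.8 y 0.02 z@tip,base [43.3 40.5] pitch rel floor 16.1
w6 rows 189 201 tab x -70.0 -78.8 y 0.02 z@tip,base [43.1 40.5] pitch rel floor 16.7
w5 rows 172 191 tab x -79.8 -90.2 y -0.1 z@tip,base [37.9 39.1] pitch rel floor -6.5
w5 rows 176 191 tab x -82.7 -90.2 y -0.1 z@tip,base [38.  39.2] pitch rel floor -9.3
```

Run:
```python
from h import *
_,c=load('w6');off=np.load('pics/off6.npy'); _,c5=load('w5');off5=np.load('pics/off5.npy');_,c4=load('w4');off4=np.load('pics/off4.npy')
def cam_in_tool():
    o=env.get_obs();T=R.from_euler('xyz',[180,0,152.24],degrees=True).as_matrix(); return o['tool_pos'],T
p0,T=cam_in_tool(); ci=cams.camera_info('wrist')
for q in(0,10,15,20,24,27,30,34,38,42,46):
    s,cc=np.sin(np.radians(q)),np.cos(np.radians(q)); r=[]
    for dx,dz,w in((50,-15,10),(31,-13,25.5),(50,-15,-10),(31,-13,33)):
        x=dx*cc-dz*s; z=dx*s+dz*cc; u,v=proj(ci,p0+T@np.array([x,w,15-z])/1000,True); r+=[(u-off[0])*4+1.5,(v-off[1])*4+1.5]
    print(q,'tip row %.0f width %.0f  plate-front row %.0f halfridge %.0f'%(r[1],abs(r[0]-r[4]),r[3],abs(r[2]-(r[0]+r[4])/2)))
print('w6 offset',off,'w5',off5,'w4',off4)
```

```text
0 tip row 211 width 140  plate-front row 344 halfridge 175
10 tip row 206 width 148  plate-front row 341 halfridge 181
15 tip row 208 width 152  plate-front row 342 halfridge 184
20 tip row 213 width 156  plate-front row 346 halfridge 187
24 tip row 220 width 160  plate-front row 349 halfridge 190
27 tip row 226 width 162  plate-front row 353 halfridge 191
30 tip row 234 width 165  plate-front row 358 halfridge 193
34 tip row 246 width 169  plate-front row 365 halfridge 196
38 tip row 261 width 172  plate-front row 374 halfridge 198
42 tip row 279 width 176  plate-front row 384 halfridge 201
46 tip row 299 width 180  plate-front row 395 halfridge 203
w6 offset [220 105] w5 [220  72] w4 [219  24]
```

```bash
cat >> h.py <<'E'
def st(f):
    o=env.get_obs(); T=R.from_euler('xyz',[180,0,152.24],degrees=True).as_matrix()
    im,c=shot('wrist',f); g=cv2.cvtColor(im,cv2.COLOR_RGB2HSV); m=cv2.inRange(g,(3,170,60),(13,255,255)); m[:,:290]=0;m[:,350:]=0;m[260:]=0
    r=np.nonzero(m[:,310:330].sum(1)>255*10)[0]
    print('force meter',(F.T@o['force']).round(1),'pivot in meter',(F.T@(o['tool_pos']-[0,0,.015]-O)*1000).round(1),'tab rows',r[0],r[-1],'width@base',(m[r[-1]-3]>0).sum(),'t',o['time_s'])
E
python3 -m pendant '[{"tx":-0.01,"ty":0,"tz":-0.018,"spin":0,"claw":1},{"tx":0.035,"ty":0,"tz":-0.018,"spin":0,"claw":1},{"tx":0.035,"ty":0,"tz":-0.018,"spin":0,"claw":1},{"tx":0,"ty":0,"tz":0,"spin":0,"claw":1}]'
python3 -c "from h import *;st('w7')"
python3 -m pendant '[{"tx":0.07,"ty":0,"tz":-0.036,"spin":0,"claw":1},{"tx":0,"ty":0,"tz":0,"spin":0,"claw":1}]'
python3 -c "from h import *;st('w8')"
```

```text
time_s: 15.58
tool_pos: [0.6557, -0.2669, 0.0857]
tool_rot: [-180.0, 0.0, 152.2]
force: [2.6, -0.8, 2.6]
grip_width: 0.0363
grasp_force: 5.0
force meter [-1.2 -0.5  3.5] pivot in meter [-106.1   -1.5   48.6] tab rows 170 202 width@base 39 t 15.575
time_s: 15.88
tool_pos: [0.6524, -0.2651, 0.0876]
tool_rot: [-180.0, -0.0, 152.2]
force: [1.1, -0.2, 4.1]
grip_width: 0.0361
grasp_force: 5.0
force meter [ 0.9 -0.4  4.2] pivot in meter [-101.8   -1.5   48.6] tab rows 170 202 width@base 39 t 15.875
```

Run:
```python
from h import *
im,c=load('w8'); 
for x in range(-86,-44,3):
    z=39+max(0,(-70-x))/12*1.6
    s=[]
    for y in(36,33,31,28,25,-25,-28,-31,-33,-36):
        u,v=proj(c,O+F@np.array([x,y,min(z,40.6)])/1000,True); s.append(int(im[int(round(v)),int(round(u))].mean()))
    print(x,int(v),s)
```

```text
-86 219 [8, 41, 26, 26, 26, 28, 26, 26, 107, 25]
-83 215 [24, 41, 35, 25, 25, 26, 27, 31, 129, 15]
-80 211 [47, 46, 50, 26, 25, 32, 27, 49, 47, 47]
-77 207 [46, 46, 47, 26, 34, 43, 27, 48, 48, 48]
-74 202 [98, 99, 95, 48, 21, 30, 28, 50, 49, 49]
-71 197 [96, 96, 93, 48, 45, 29, 28, 48, 49, 49]
-68 193 [91, 92, 88, 24, 53, 28, 29, 48, 47, 49]
-65 188 [92, 91, 95, 25, 53, 29, 29, 49, 49, 49]
-62 184 [91, 91, 81, 27, 51, 27, 30, 49, 48, 50]
-59 179 [91, 91, 83, 27, 52, 28, 29, 49, 49, 53]
-56 175 [90, 91, 98, 26, 53, 29, 30, 49, 50, 52]
-53 170 [91, 92, 96, 26, 53, 30, 31, 49, 51, 53]
-50 165 [91, 92, 95, 26, 52, 29, 32, 49, 50, 55]
-47 160 [92, 91, 100, 25, 53, 32, 35, 52, 52, 57]
```

The lips show unbroken right down to x=-80, while the plate front is at about x=-74. The plate is therefore under both lips, and I'll slide on.

```bash
python3 -m pendant '[{"tx":0.06,"ty":0,"tz":-0.031,"spin":0,"claw":1},{"tx":0.06,"ty":0,"tz":-0.031,"spin":0,"claw":1},{"tx":0.06,"ty":0,"tz":-0.031,"spin":0,"claw":1},{"tx":0,"ty":0,"tz":0,"spin":0,"claw":1}]'
python3 -c "from h import *;st('w9')"
```

```text
time_s: 16.42
tool_pos: [0.644, -0.2607, 0.0918]
tool_rot: [-180.0, -0.1, 152.3]
force: [0.9, -1.2, 2.1]
grip_width: 0.0357
grasp_force: 5.0
force meter [-0.3  0.6  2.5] pivot in meter [-91.5  -1.5  48.1] tab rows 170 203 width@base 39 t 16.425
```

```bash
python3 -m pendant '[{"tx":0.06,"ty":0,"tz":-0.031,"spin":0,"claw":1},{"tx":0.06,"ty":0,"tz":-0.031,"spin":0,"claw":1},{"tx":0,"ty":0,"tz":0,"spin":0,"claw":1}]' 8
python3 -c "from h import *;st('w10')"
python3 -m pendant '[{"tx":0.06,"ty":0,"tz":-0.031,"spin":0,"claw":1},{"tx":0.06,"ty":0,"tz":-0.031,"spin":0,"claw":1},{"tx":0,"ty":0,"tz":0,"spin":0,"claw":1}]'
python3 -c "from h import *;st('w11')"
```

```text
time_s: 16.85
tool_pos: [0.6388, -0.2581, 0.0948]
tool_rot: [-180.0, -0.1, 152.2]
force: [1.2, 0.4, 1.0]
grip_width: 0.0361
grasp_force: 8.0
force meter [-0.3 -0.9  1.3] pivot in meter [-84.9  -1.4  48. ] tab rows 170 203 width@base 39 t 16.85
time_s: 17.27
tool_pos: [0.6336, -0.2553, 0.098]
tool_rot: [-180.0, -0.0, 152.3]
force: [0.1, -0.4, -1.3]
grip_width: 0.0358
grasp_force: 8.0
force meter [-0.9  0.3 -1. ] pivot in meter [-78.2  -1.4  48.3] tab rows 170 203 width@base 39 t 17.275
```

Run:
```python
from h import *
im,c=load('w11'); n=F[:,2]
g=im.astype(int)
print([tuple(g[v,321]) for v in range(150,212,3)])
for v in(169.5,203.5):
    r=ray(c,321,v,True)
    for z in(33,35,37): k=((O+n*z/1000-r[0])@n)/(r[1]@n); print(v,z,(F.T@(r[0]+k*r[1]-O)*1000).round(1))
for x,z in((-20.9,30),(-16.4,33.5),(-15.3,33.5),(-30,30)): print(x,proj(c,O+F@np.array([x,0,z])/1000,True))
```

```text
[(np.int64(31), np.int64(29), np.int64(26)), (np.int64(30), np.int64(28), np.int64(25)), (np.int64(30), np.int64(26), np.int64(24)), (np.int64(31), np.int64(29), np.int64(25)), (np.int64(14), np.int64(16), np.int64(17)), (np.int64(13), np.int64(11), np.int64(12)), (np.int64(8), np.int64(9), np.int64(11)), (np.int64(126), np.int64(48), np.int64(0)), (np.int64(120), np.int64(45), np.int64(0)), (np.int64(124), np.int64(47), np.int64(0)), (np.int64(124), np.int64(47), np.int64(0)), (np.int64(123), np.int64(46), np.int64(0)), (np.int64(124), np.int64(47), np.int64(0)), (np.int64(123), np.int64(46), np.int64(0)), (np.int64(125), np.int64(47), np.int64(0)), (np.int64(124), np.int64(47), np.int64(0)), (np.int64(123), np.int64(46), np.int64(0)), (np.int64(126), np.int64(48), np.int64(0)), (np.int64(53), np.int64(39), np.int64(35)), (np.int64(48), np.int64(44), np.int64(42)), (np.int64(49), np.int64(46), np.int64(42))]
169.5 33 [-33.6  -0.5  33. ]
169.5 35 [-32.1  -0.5  35. ]
169.5 37 [-30.6  -0.5  37. ]
203.5 33 [-56.9  -0.5  33. ]
203.5 35 [-55.1  -0.5  35. ]
203.5 37 [-53.2  -0.5  37. ]
-20.9 (np.float64(320.0504870954741), np.float64(145.0508029448817))
-16.4 (np.float64(320.0423791649197), np.float64(140.91279251028777))
-15.3 (np.float64(320.04373461490394), np.float64(138.91422697873077))
-30 (np.float64(320.04011909946115), np.float64(160.3090792192718))
```

The tab tip is at x≈-32, so the ledge is about 11-13 mm on. I'll firm up the grip and approach it.

```bash
python3 -m pendant '[{"tx":0,"ty":0,"tz":0,"spin":0,"claw":1},{"tx":0.055,"ty":0,"tz":-0.028,"spin":0,"claw":1},{"tx":0.055,"ty":0,"tz":-0.028,"spin":0,"claw":1},{"tx":0.055,"ty":0,"tz":-0.028,"spin":0,"claw":1},{"tx":0,"ty":0,"tz":0,"spin":0,"claw":1}]' 45
python3 -c "from h import *;st('w12')"
python3 -m pendant '[{"tx":0.036,"ty":0,"tz":-0.018,"spin":0,"claw":1},{"tx":0,"ty":0,"tz":0,"spin":0,"claw":1}]'
python3 -c "from h import *;st('w13')"
```

```text
time_s: 17.95
tool_pos: [0.6267, -0.2517, 0.1026]
tool_rot: [-180.0, 0.0, 152.2]
force: [0.4, 0.2, -0.3]
grip_width: 0.0353
grasp_force: 45.0
force meter [-0.4 -0.4 -0.1] pivot in meter [-69.2  -1.4  48.8] tab rows 170 203 width@base 39 t 17.95
time_s: 18.25
tool_pos: [0.6252, -0.2508, 0.1032]
tool_rot: [-180.0, 0.0, 152.2]
force: [-0.8, -0.2, 0.1]
grip_width: 0.0355
grasp_force: 45.0
force meter [ 0.6  0.6 -0.2] pivot in meter [-67.3  -1.4  48.6] tab rows 170 203 width@base 39 t 18.25
```

```bash
python3 -m pendant '[{"tx":0.036,"ty":0,"tz":-0.018,"spin":0,"claw":1},{"tx":0,"ty":0,"tz":0,"spin":0,"claw":1}]' | sed -n '2p;4p'
python3 -m pendant '[{"tx":0.036,"ty":0,"tz":-0.018,"spin":0,"claw":1},{"tx":0,"ty":0,"tz":0,"spin":0,"claw":1}]'| sed -n '2p;4p'
python3 -m pendant '[{"tx":0.018,"ty":0,"tz":-0.009,"spin":0,"claw":1},{"tx":0,"ty":0,"tz":0,"spin":0,"claw":1}]'| sed -n '2p;4p'
python3 -c "from h import *;st('w14')"
```

```text
tool_pos: [0.6236, -0.25, 0.1042]
force: [0.0, 0.4, -1.2]
tool_pos: [0.622, -0.2492, 0.1052]
force: [0.3, -0.2, -0.6]
tool_pos: [0.6215, -0.2491, 0.1057]
force: [0.8, -0.8, -0.0]
force meter [-1.   0.3  0.5] pivot in meter [-62.6  -1.3  49. ] tab rows 170 203 width@base 39 t 19.05
```

```bash
for k in 1; do
python3 -m pendant '[{"tx":0.018,"ty":0,"tz":-0.009,"spin":0,"claw":1},{"tx":0,"ty":0,"tz":0,"spin":0,"claw":1}]' | sed -n '2p;4p'
python3 -m pendant '[{"tx":0.018,"ty":0,"tz":-0.009,"spin":0,"claw":1},{"tx":0,"ty":0,"tz":0,"spin":0,"claw":1}]'| sed -n '2p;4p'
python3 -m pendant '[{"tx":0.018,"ty":0,"tz":-0.009,"spin":0,"claw":1},{"tx":0,"ty":0,"tz":0,"spin":0,"claw":1}]'| sed -n '2p;4p'
python3 -m pendant '[{"tx":0.018,"ty":0,"tz":-0.009,"spin":0,"claw":1},{"tx":0,"ty":0,"tz":0,"spin":0,"claw":1}]'| sed -n '2p;4p'
done
python3 -c "from h import *;st('w15')"
```

```text
tool_pos: [0.6211, -0.2489, 0.106]
force: [4.3, -2.3, -2.6]
tool_pos: [0.6208, -0.2488, 0.1063]
force: [6.8, -2.4, -3.7]
tool_pos: [0.6204, -0.2487, 0.1065]
force: [9.0, -3.3, -7.0]
tool_pos: [0.6198, -0.2485, 0.1067]
force: [9.5, -4.1, -8.1]
force meter [-12.9  -0.8  -2.6] pivot in meter [-60.6  -1.   49.1] tab rows 172 203 width@base 39 t 20.1
```

The barb is on the ramp at about 13 N. I'll keep pushing in 1 mm steps.

```bash
python3 -m pendant '[{"tx":0.018,"ty":0,"tz":-0.009,"spin":0,"claw":1},{"tx":0,"ty":0,"tz":0,"spin":0,"claw":1}]' | sed -n '2p;4p'
python3 -m pendant '[{"tx":0.018,"ty":0,"tz":-0.009,"spin":0,"claw":1},{"tx":0,"ty":0,"tz":0,"spin":0,"claw":1}]'| sed -n '2p;4p'
python3 -m pendant '[{"tx":0.018,"ty":0,"tz":-0.009,"spin":0,"claw":1},{"tx":0,"ty":0,"tz":0,"spin":0,"claw":1}]'| sed -n '2p;4p'
python3 -c "from h import *;st('w16')"
```

```text
tool_pos: [0.6197, -0.2484, 0.1069]
force: [12.1, -5.8, -12.5]
tool_pos: [0.6196, -0.2484, 0.1069]
force: [15.4, -6.5, -14.5]
tool_pos: [0.6156, -0.2463, 0.1082]
force: [4.1, -2.1, -3.8]
force meter [-5.8 -0.  -1.3] pivot in meter [-55.7  -1.   48.2] tab rows 170 203 width@base 39 t 20.9
```

```bash
python3 -m pendant '[{"tx":0.018,"ty":0,"tz":-0.009,"spin":0,"claw":1},{"tx":0,"ty":0,"tz":0,"spin":0,"claw":1}]'| sed -n '2p;4p'
python3 -c "from h import *;st('w17')"
```

```text
tool_pos: [0.6157, -0.2463, 0.1087]
force: [7.5, -3.2, -7.2]
force meter [-10.5  -0.7  -2.7] pivot in meter [-55.5  -1.   48.7] tab rows 170 203 width@base 39 t 21.2
```

The force peaked at 22 N, dropped at a 4 mm jump (the click), and is now rising with no motion (the end stop). One last small push, then I'll relax and release.

```bash
python3 -m pendant '[{"tx":0.018,"ty":0,"tz":-0.009,"spin":0,"claw":1},{"tx":0,"ty":0,"tz":0,"spin":0,"claw":1}]'| sed -n '2p;4p'
python3 -c "from h import *;st('w18')"
python3 -m pendant '[{"tx":-0.04,"ty":0,"tz":0.02,"spin":0,"claw":1},{"tx":0,"ty":0,"tz":0,"spin":0,"claw":1}]'| sed -n '2p;4p'
python3 -c "from h import *;st('w19')"
```

```text
tool_pos: [0.6156, -0.2463, 0.1089]
force: [9.3, -4.7, -10.0]
force meter [-13.8  -0.1  -4.2] pivot in meter [-55.3  -1.   48.8] tab rows 170 203 width@base 39 t 21.5
tool_pos: [0.6158, -0.2462, 0.1083]
force: [4.2, -2.5, -3.6]
force meter [-6.   0.3 -0.9] pivot in meter [-55.7  -1.1  48.4] tab rows 170 203 width@base 39 t 21.8
```

```bash
python3 -m pendant '[{"tx":0,"ty":0,"tz":0,"spin":0,"claw":0.4},{"tx":0,"ty":0,"tz":0,"spin":0,"claw":0.4},{"tx":0,"ty":0,"tz":0,"spin":0,"claw":0.4},{"tx":0,"ty":0,"tz":-0.2,"spin":0,"claw":0.4},{"tx":0,"ty":0,"tz":-0.5,"spin":0,"claw":0.4},{"tx":0,"ty":0,"tz":-0.8,"spin":0,"claw":0.4},{"tx":0,"ty":0,"tz":-0.3,"spin":0,"claw":0.4},{"tx":0,"ty":0,"tz":0,"spin":0,"claw":0.4}]'
python3 -m pendant '[{"tx":-0.6,"ty":0,"tz":-0.2,"spin":0,"claw":0.4},{"tx":-0.6,"ty":0,"tz":-0.2,"spin":0,"claw":0.4},{"tx":0,"ty":0,"tz":0,"spin":0,"claw":0.4}]'
python3 - <<'E'
from h import *
im,c=shot('wrist','w20'); n=F[:,2]
g=cv2.cvtColor(im,cv2.COLOR_RGB2HSV); m=cv2.inRange(g,(3,170,60),(13,255,255)); m[:,:290]=0;m[:,350:]=0;m[260:]=0
N,l,s,ce=cv2.connectedComponentsWithStats(m)
def hit(u,v,z):
    r=ray(c,u,v,True);k=((O+n*z/1000-r[0])@n)/(r[1]@n);return (F.T@(r[0]+k*r[1]-O)*1000).round(1)
for k in range(1,N):
    if s[k,4]>20: x,y,w,h=s[k,:4]; print(s[k],'tip',hit(x+w/2-.5,y-.5,35),'base',hit(x+w/2-.5,y+h-.5,36),'L',hit(x-.5,y+h/2,35),'R',hit(x+w-.5,y+h/2,35))
print(env.get_obs()['force'])
E
```

```text
time_s: 22.85
tool_pos: [0.6164, -0.246, 0.1998]
tool_rot: [-180.0, 0.1, 152.2]
force: [0.0, -0.4, -0.1]
grip_width: 0.0519
grasp_force: 0.0
time_s: 23.22
tool_pos: [0.6694, -0.2746, 0.2164]
tool_rot: [180.0, -0.1, 152.2]
force: [-0.1, -0.5, 0.3]
grip_width: 0.052
grasp_force: 0.0
[308  77  26  23 553] tip [-9.8  0.  35. ] base [-30.6   0.   36. ] L [-20.7  11.   35. ] R [-20.7 -10.9  35. ]
[ 290  159   60  101 4871] tip [-93.1   0.9  35. ] base [-252.3    1.1   36. ] L [-161.5   34.4   35. ] R [-161.5  -32.4   35. ]
[-1.19000407e-01  1.59198648e-04 -3.51200023e-01]
```

With the arm clear, the tab tip is at x≈-10 (expected -11) and the plate front at -30.6 (end stop -30). The door is still home after release.

```bash
python3 -c "
from cell import env
print(env.sign_off())"
```

```text
the job is handed in; nothing more can be done
None
```

The battery door is clicked home in the meter's rails and released, the arm touches nothing, and I handed the job in at about 23 s of the 51 s allowed.

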